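# Find the rattling tin of heel fittings

### The job

One of the three closed tins on the cobbler's bench has a loose part that rattles in it. Going from left to right as the robot sees them, pick up each tin, rock it well clear of the bench by dipping its near end and then its far end (about 20 degrees each way) to feel for the rattle, and lay the ones that do not rattle flat on the bench. Then hold the rattling one out level above the black rubber mat, about a hand's breadth or two up, without disturbing the glue bottle, hammer or rubber heel, and finish while still holding it there.

Things in the scene. Friction and masses are not known exactly. Their poses are not given: they have to be found in the camera images.
- tin_left_c (a point): LEFT (+y) of three identical closed bare-metal tins lying flat, long way pointing away from the robot. Point: the tin's centre, half-way up. 160 mm long (x axis, +x to the far end), 56 mm wide (y), 50 mm high (z up); grip across the width. About 0.35 kg; weights differ a little whatever is inside. It does not open. Any of the three may be the rattling one; nothing shows outside.
- tin_middle_c (a point): MIDDLE tin: same size and axes as the left one; point at its centre. In the rattling tin a loose 150 g steel part rolls along the length (118 mm of travel; it needs over 0.13 rad of tilt to start, and about half a second at 0.35 rad) and knocks at the ends. In the other two tins the same 150 g is packed tight in the middle.
- tin_right_c (a point): RIGHT (-y) tin: same size and axes as the left one; point at its centre. The rattle is felt as knocks and as a shift of balance: levelled again after a dip, the loose part stays at the end it rolled to, so the moment about the tin's y axis, read level after the near-end dip and level after the far-end dip, differs by about 0.17 N m; in a packed tin the two readings agree.
- mat_c (a point): middle of the top of the thin black rubber handing-over mat, fixed on the far part of the bench, 110 mm (x) by 200 mm (y), 3 mm thick. The rattling tin ends above it: centre within 60 mm of this point sideways, 85 to 300 mm above the bench
- glue: bystander: white glue bottle with a blue cap, 56 mm across, 150 mm high, standing to the left; origin under its centre
- hammer: bystander: hammer 240 mm long lying to the right, roughly pointing away from the robot; origin near its middle, on the bench
- heel: bystander: black rubber heel block, 80 x 60 mm, 28 mm high, on the right beyond the hammer; origin on its underside
There are look-alikes about, which are no part of the job. Of the things that look like the part that bears mat_c, the middle-sized one is meant.

How it is judged:
On the way, in this order (a step that is already met when the one before it is completed fails the run):
1. the left tin is held clear of the bench with its near end dipped (at least 0.2 rad) (height (world z) of tin_left_c above 0.055 m and angle between tin_left_c's own x axis and vertical below 1.3708 rad and contact force between the fingers and tin_left above 1 N), for 0.1 s.
2. the left tin is held clear of the bench with its far end dipped (at least 0.2 rad) (height (world z) of tin_left_c above 0.055 m and angle between tin_left_c's own x axis and vertical above 1.7708 rad and contact force between the fingers and tin_left above 1 N), for 0.1 s.
3. the middle tin is held clear of the bench with its near end dipped (at least 0.2 rad) (height (world z) of tin_middle_c above 0.055 m and angle between tin_middle_c's own x axis and vertical below 1.3708 rad and contact force between the fingers and tin_middle above 1 N), for 0.1 s.
4. the middle tin is held clear of the bench with its far end dipped (at least 0.2 rad) (height (world z) of tin_middle_c above 0.055 m and angle between tin_middle_c's own x axis and vertical above 1.7708 rad and contact force between the fingers and tin_middle above 1 N), for 0.1 s.
5. the right tin is held clear of the bench with its near end dipped (at least 0.2 rad) (height (world z) of tin_right_c above 0.055 m and angle between tin_right_c's own x axis and vertical below 1.3708 rad and contact force between the fingers and tin_right above 1 N), for 0.1 s.
6. the right tin is held clear of the bench with its far end dipped (at least 0.2 rad) (height (world z) of tin_right_c above 0.055 m and angle between tin_right_c's own x axis and vertical above 1.7708 rad and contact force between the fingers and tin_right above 1 N), for 0.1 s.
At the end, for the whole second after the job is handed in: The tin with the loose part is in the fingers, still (under 0.04 m/s), level within 0.2 rad, its centre 85 to 300 mm above the bench and within 60 mm sideways of the mat's middle; the other two tins lie flat on the bench (within 0.1 rad), at rest and let go (((distance between slug_c0 and tin_left_c below 0.085 m and height (world z) of tin_left_c between 0.085 and 0.3 m and horizontal distance between tin_left_c and mat_c below 0.06 m and angle between tin_left_c's own z axis and vertical below 0.2 rad and contact force between the fingers and tin_left above 2 N and linear speed of tin_left below 0.04 m/s and height (world z) of each of tin_middle_c, tin_right_c below 0.032 m and angle between each of tin_middle_c, tin_right_c's own z axis and vertical below 0.1 rad and linear speed of each of tin_middle, tin_right below 0.03 m/s and contact force between the fingers and tin_middle below 0.5 N and contact force between the fingers and tin_right below 0.5 N) or (distance between slug_c0 and tin_middle_c below 0.085 m and height (world z) of tin_middle_c between 0.085 and 0.3 m and horizontal distance between tin_middle_c and mat_c below 0.06 m and angle between tin_middle_c's own z axis and vertical below 0.2 rad and contact force between the fingers and tin_middle above 2 N and linear speed of tin_middle below 0.04 m/s and height (world z) of each of tin_left_c, tin_right_c below 0.032 m and angle between each of tin_left_c, tin_right_c's own z axis and vertical below 0.1 rad and linear speed of each of tin_left, tin_right below 0.03 m/s and contact force between the fingers and tin_left below 0.5 N and contact force between the fingers and tin_right below 0.5 N) or (distance between slug_c0 and tin_right_c below 0.085 m and height (world z) of tin_right_c between 0.085 and 0.3 m and horizontal distance between tin_right_c and mat_c below 0.06 m and angle between tin_right_c's own z axis and vertical below 0.2 rad and contact force between the fingers and tin_right above 2 N and linear speed of tin_right below 0.04 m/s and height (world z) of each of tin_left_c, tin_middle_c below 0.032 m and angle between each of tin_left_c, tin_middle_c's own z axis and vertical below 0.1 rad and linear speed of each of tin_left, tin_middle below 0.03 m/s and contact force between the fingers and tin_left below 0.5 N and contact force between the fingers and tin_middle below 0.5 N))); the arm keeps its last pose, push and grip.
It fails at once if the glue bottle is moved by more than 30 mm (distance of glue from where it was at the start of the episode above 0.03 m).
It fails at once if the hammer is moved by more than 30 mm (distance of hammer from where it was at the start of the episode above 0.03 m).
It fails at once if the rubber heel is moved by more than 30 mm (distance of heel from where it was at the start of the episode above 0.03 m).
It also fails if it takes over 72 s, if anything falls off the work surface, if the arm or the gripper's body presses on something with over 40 N, if the wrist force passes 120 N, or if a joint passes its speed limit or range.

### The arm

A 6-joint arm with a two-finger parallel gripper is mounted at the origin on the work surface. World frame = base frame: x ahead of the robot, y to its left, z up, the work surface at z = 0. Lengths are in m, angles in rad, forces in N, time in s.
With the tool pointing down it reaches from about 0.325 to 0.775 m from the base axis. Payload 9.3 kg.
Tool frame: the origin (TCP) lies on the centre line of the jaws, within the pads' length; the fingertips stand 17 mm ahead of it and the grasp point (between the pads) lies 2 mm behind it; z points along the fingers, y is the direction in which the jaws open and shut (so a half turn about z gives the same grasp; the last joint's range is limited). The gripper opens to 85 mm and grips with 20 to 120 N. Pads are 22 mm wide; open, the fingers measure 114 mm over their backs; the gripper's body (76 mm by 85 mm) begins 54 mm behind the grasp point. The pads swing forward as they close: fully open they stand 13 mm farther back than shut.
Start: joints at [-1.389, 0.259, 0.021, 1.334, 0, 1.418], TCP at [0.181, -0.519, 0.248] pointing down, gripper open.
Joint ranges: [-3.04, 3.04], [-0.91, 1.82], [-1.04, 1.36], [-1.92, 1.95], [-1.52, 1.45], [-3.14, 3.14]. Speed limits (rad/s): [2.22, 2.22, 2.79, 3.14, 3.14, 3.14].

### API

Orientations are given as a 3x3 rotation matrix whose columns are the frame's x, y, z axes.
In Python, from cell import read_state, snapshot, camera_params, finish_job, spot_in, spot_point gives the robot as it stands.
- The arm moves only by the shell command python3 -m jog 'ROWS' [FORCE]. ROWS is JSON, one flat list of numbers, 7 for each row, row after row: the shift along the world's x, y, z in mm, then the turn, a rotation vector about the world's x, y, z in rad, then the closure, from -1 (fully open) to 1 (shut). A call has 1 to 20 rows; each row is the pose to reach, as a shift and turn from the pose measured when the call began; what a row does not reach only later rows make up. A row lasts 1/10 s, in which the tool goes at most 50 mm and 8.59 degrees, less where a joint would pass 70% of its speed; a pose out of reach is approached as far as the arm can. A call with a gripper value outside its range is refused whole. The fingers move at their own pace and stop on an object; FORCE is the grip in N (left out, the last holds). Time passes only in rows, so rows that repeat a pose let the fingers close. It gives the time, the measured TCP pose, the force and the opening at its end, in the units of the state.
- read_state(): the state, without advancing time (a new reading comes with each control period).
- snapshot(name): name is "scene" or "top" or "wrist"; returns (picture, depth): 480x640x3 uint8, red, green, blue; 480x640 float32, m along the optical axis (not along the pixel's ray), 0 where there is no reading.
- camera_params(name): a dict with "fx", "fy", "cx", "cy" (pixels), "position" and "rotation" of the camera in the world. Camera axes: x right, y down, z forward; pixel columns grow to the right and rows downward; lengths in m; the calibration is good to about 2 mm. A picture is of the moment at which its call begins: read the wrist's pose just before it. camera_params takes no time and is no camera call; for the wrist camera it gives the pose at the moment of the call.
- finish_job(): hands the job in, once; it reports no verdict.
Trained networks look in the newest picture that a camera, given by its name, has taken for a name from the list of things; names that differ only in an ending like _2 or _b are one class to them, and where a whole thing is asked for, a point or a joint stands for the part that bears it (a point fixed in the world has none). Each returns a list of dicts, best first, with "conf" (0 to 1); they miss things now and then, are a little off and sometimes report something else, mostly with a low value. They report only what shows in the picture. A call takes as long as a camera call. They do not tell look-alikes from the thing itself.
- spot_in(camera, thing): "extent" ([left, top, right, bottom] in pixels, round what is visible of it).
- spot_point(camera, thing): "location" ([column, row] in pixels: a listed point, or the origin of a listed thing).
The state is a dict: "t": time; "joint_positions": joint angles; "joint_velocities": joint speeds; "joint_torque": joint torques, N m; "tcp_pos": TCP position; "ee_rot": TCP orientation; "wrist_force": force on the tool from outside, world axes, zero at the start; "wrist_torque": the same for the moment, N m; "grip_width": opening from 0.0 (shut) to 1.0 (fully open).
Only numpy, scipy, OpenCV 4.12 (cv2) and the standard library are available. Lean on these libraries where they do the work, as an engineer would, in place of code of your own. Each camera call takes 0.05 s, during which the arm holds its last target.

## Working session

There is one attempt and no reset: what is moved stays moved. The work goes in short steps, Python scripts to look and compute and a shell command to move; the robot and the scene stay as the last step left them, time stands still between calls to the robot, and variables do not carry over. Pictures are saved under pics/ and viewed, and the job is handed in when it is done.

```bash
ls; mkdir -p pics; cat > h.py <<'E'
import numpy as np, cv2
from cell import *
def shot(cam,fn):
    p,d=snapshot(cam); cv2.imwrite('pics/'+fn,p[:,:,::-1]); return p,d
def w(cam,u,v,d=None,z=None):
    c=camera_params(cam); R=np.array(c['rotation']); t=np.array(c['position'])
    r=R@np.array([(u-c['cx'])/c['fx'],(v-c['cy'])/c['fy'],1.])
    if z is not None: return t+r*(z-t[2])/r[2]
    return t+r*d
E
python3 - <<'E'
from h import *
np.set_printoptions(precision=4,suppress=True)
p,d=shot('top','top1.png'); np.save('top_d.npy',d)
for n in ['tin_left_c','mat_c','glue','hammer','heel']:
    print(n)
    for s in spot_in('top',n): print('  in',s)
    for s in spot_point('top',n):
        u,v=s['location']; dd=d[int(v),int(u)]; print('  pt',s,w('top',u,v,dd))
p,d=shot('scene','scene1.png')
s=read_state(); print(s['t'],s['tcp_pos'],s['ee_rot'],s['wrist_force'],s['wrist_torque'],s['grip_width'])
E
```

```text
pics
tin_left_c
  in {'extent': [212.1, 215.6, 255.3, 288.0], 'conf': 0.71}
  pt {'location': [234.2, 252.7], 'conf': 0.83} [0.4511 0.1846 0.0521]
mat_c
  in {'extent': [407.4, 335.0, 466.6, 367.3], 'conf': 0.97}
  in {'extent': [309.5, 138.2, 393.7, 186.3], 'conf': 0.94}
  in {'extent': [168.1, 103.4, 288.6, 174.7], 'conf': 0.89}
  pt {'location': [225.8, 139.9], 'conf': 0.84} [0.7194 0.2224 0.0037]
  pt {'location': [352.6, 161.2], 'conf': 0.62} [ 0.676  -0.0796  0.0028]
  pt {'location': [435.7, 347.9], 'conf': 0.6} [ 0.2409 -0.2815  0.0009]
glue
  in {'extent': [121.6, 216.7, 163.8, 243.0], 'conf': 0.78}
  pt {'location': [152.3, 232.2], 'conf': 0.59} [0.4905 0.3554 0.0869]
hammer
  in {'extent': [479.4, 189.1, 522.1, 296.1], 'conf': 0.85}
  pt {'location': [504.7, 241.5], 'conf': 0.91} [ 0.492  -0.4366  0.0177]
  pt {'location': [455.7, 168.1], 'conf': 0.28} [ 0.6597 -0.318   0.0279]
heel
  in {'extent': [438.1, 142.1, 479.2, 186.5], 'conf': 0.62}
  pt {'location': [453.0, 168.7], 'conf': 0.93} [ 0.6587 -0.3124  0.0254]
0.6 [ 0.1807 -0.5195  0.2483] [[ 0.9445  0.3285  0.    ]
 [ 0.3285 -0.9445 -0.    ]
 [ 0.      0.     -1.    ]] [-0.598   0.4323  0.0418] [-0.0006 -0.0113 -0.0253] 1.0029692738901899
```

View pics/top1.png

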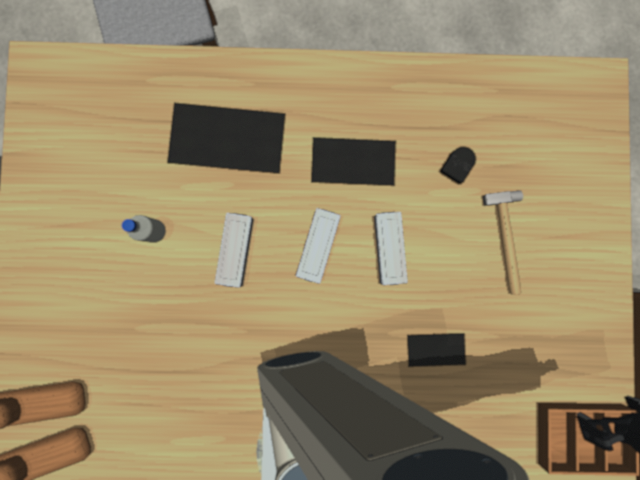

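View pics/scene1.png

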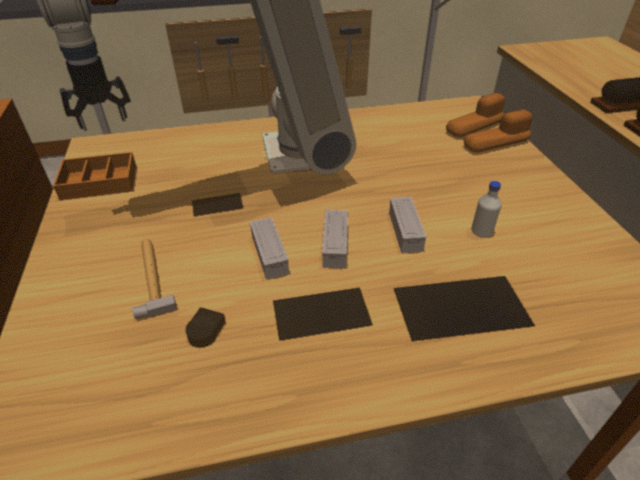

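The top picture shows three closed tins at about (234,250), (318,245) and (391,247). There are three black mats: large (227,138), middle-sized (353,161) and small (436,350). The glue is at (145,230), the heel at (459,165) and the hammer at (507,240). I choose the middle-sized mat at (353,161). Next I measure the tins and mats with depth and check close crops.

```bash
python3 - <<'E'
from h import *
np.set_printoptions(precision=4,suppress=True)
p=cv2.imread('pics/top1.png')[:,:,::-1]; d=np.load('top_d.npy')
c=camera_params('top'); R=np.array(c['rotation']); t=np.array(c['position'])
v,u=np.mgrid[:480,:640]
P=np.stack([(u-c['cx'])/c['fx'],(v-c['cy'])/c['fy'],np.ones_like(u,float)],-1)*d[...,None]@R.T+t
print('cam',t,c['fx'])
def rect(m,name):
    xy=P[m][:,:2]*1000; z=np.median(P[m][:,2])
    r=cv2.minAreaRect(xy.astype(np.float32)); b=cv2.boxPoints(r)
    a,b2=b[1]-b[0],b[2]-b[1]; l=a if np.hypot(*a)>np.hypot(*b2) else b2
    if l[0]<0: l=-l
    print(name,'ctr',np.array(r[0]),'size',np.array(r[1]),'long axis yaw deg',np.degrees(np.arctan2(l[1],l[0])),'z',z,m.sum())
for n,(x0,y0,x1,y1) in dict(L=(205,205,262,295),M=(288,202,348,290),R=(367,204,415,292)).items():
    m=np.zeros(d.shape,bool); m[y0:y1,x0:x1]=1; m&=(P[...,2]>0.042)&(P[...,2]<0.06); rect(m,n)
for n,(x0,y0,x1,y1) in dict(big=(160,95,295,180),mid=(303,130,402,193),small=(400,325,475,375)).items():
    m=np.zeros(d.shape,bool); m[y0:y1,x0:x1]=1; m&=(p.max(-1)<40); rect(m,n)
for nm,(x0,y0,x1,y1) in dict(glue=(110,205,172,250),heel=(435,140,485,190),ham=(475,180,530,300)).items():
    m=np.zeros(d.shape,bool); m[y0:y1,x0:x1]=1; m&=(P[...,2]>0.010); Q=P[m]; print(nm,Q.min(0),Q.max(0))
cv2.imwrite('pics/crop1.png',cv2.resize(p[95:300,160:480,::-1],None,fx=2.4,fy=2.4,interpolation=cv2.INTER_CUBIC))
E
```

```text
cam [ 0.4257 -0.003   1.0536] 447.7620400895238
L ctr [457.4176 188.1877] size [ 57.9956 163.3918] long axis yaw deg -7.5538206 z 0.050678710065129584 1878
M ctr [471.2541  -1.8335] size [ 57.5199 163.4496] long axis yaw deg -15.514215 z 0.050481305684749955 1837
R ctr [ 469.4745 -167.4188] size [163.2636  58.5608] long axis yaw deg 5.8021617 z 0.05030379881502545 1847
big ctr [666.2642 135.1947] size [497.5922 245.5597] long axis yaw deg 56.14866 z 0.004089373723882295 375
mid ctr [676.5089 -80.9718] size [189.1804 101.0044] long axis yaw deg 89.122536 z 0.002724689854636475 216
small ctr [ 289.7739 -162.9425] size [403.4595 115.8276] long axis yaw deg 65.651085 z 0.0013684968633271843 1309
glue [ 0.4257 -0.003   0.0102] [0.5269 0.4047 1.0536]
heel [ 0.4257 -0.3659  0.0102] [ 0.7132 -0.003   1.0536]
ham [ 0.3703 -0.4774  0.01  ] [ 0.6151 -0.003   1.0536]
```

View pics/crop1.png

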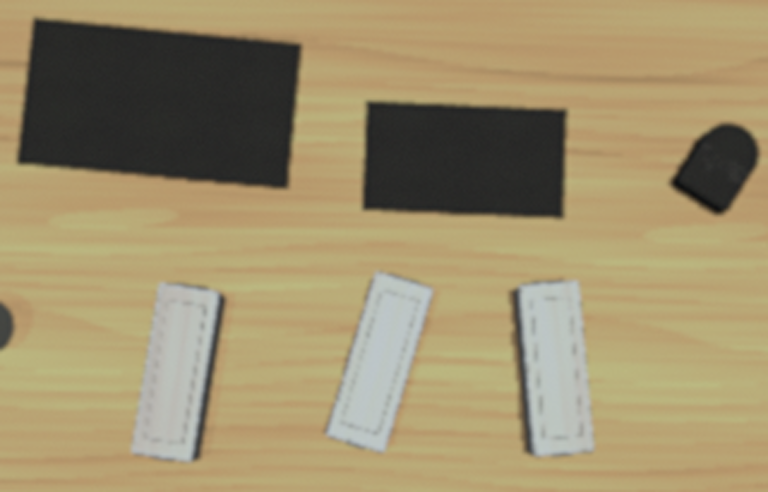

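The middle-sized mat measures about 189×101 mm in my mask, against 200×110 mm given, so it is the right one. Its centre is near (676,-81) mm. All three tins fit 160×56×50 mm. I now move over the left tin with a half-turned grasp, which keeps joint 6 in range.

```bash
python3 -m jog '[30,37,0,0,0,0.14,-1, 60,74,0,0,0,0.28,-1, 90,111,0,0,0,0.42,-1, 120,148,0,0,0,0.56,-1, 150,185,0,0,0,0.70,-1, 180,222,0,0,0,0.84,-1, 210,259,0,0,0,0.98,-1, 235,296,0,0,0,1.12,-1, 255,333,0,0,0,1.26,-1, 270,370,-5,0,0,1.40,-1, 280,407,-10,0,0,1.54,-1, 285,444,-20,0,0,1.68,-1, 285,481,-30,0,0,1.82,-1, 283,518,-40,0,0,1.96,-1, 280,555,-50,0,0,2.10,-1, 278,592,-60,0,0,2.24,-1, 276,629,-70,0,0,2.38,-1, 276,666,-80,0,0,2.52,-1, 276,695,-80,0,0,2.66,-1, 276,707,-80,0,0,2.674,-1]'
python3 - <<'E'
from h import *
np.set_printoptions(precision=4,suppress=True)
s=read_state(); print(s['t'],s['joint_positions'],s['wrist_force'],s['wrist_torque'])
p,d=shot('wrist','w1.png')
for x in spot_point('wrist','tin_left_c'):
    u,v=x['location']; print(x,w('wrist',u,v,z=0.025),w('wrist',u,v,z=0.05))
E
```

```text
t: 2.6
tcp_pos: [0.4563, 0.1896, 0.1681]
ee_rot: [[-0.992, 0.127, -0.0], [0.127, 0.992, 0.0], [0.0, 0.0, -1.0]]
wrist_force: [0.6, 0.3, -0.2]
grip_width: 0.995
2.6 [ 0.2237  0.2032 -0.2625  1.1054  0.0003  0.3509] [ 0.5593  0.283  -0.1631] [-0.0193 -0.0216  0.0058]
{'location': [321.6, 232.2], 'conf': 0.68} [0.4597 0.1897 0.025 ] [0.4517 0.1908 0.05  ]
```

View pics/w1.png

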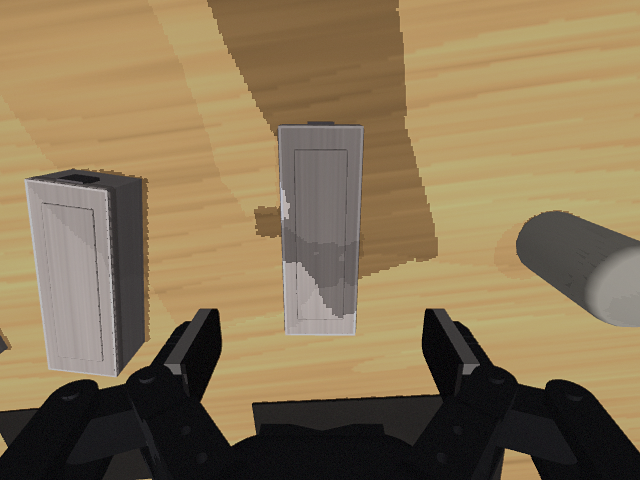

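The left tin is centred under the jaws at about (321,230), and its axis lines up. The glue bottle is well clear at right (590,280). Descending, gripping and lifting.

```bash
python3 -m jog '[1,-1,-45,0,0,0,-1, 1,-1,-90,0,0,0,-1, 1,-1,-130,0,0,0,-1, 1,-1,-144,0,0,0,-1, 1,-1,-144,0,0,0,-1, 1,-1,-144,0,0,0,1, 1,-1,-144,0,0,0,1, 1,-1,-144,0,0,0,1, 1,-1,-144,0,0,0,1, 1,-1,-144,0,0,0,1, 1,-1,-144,0,0,0,1, 1,-1,-134,0,0,0,1, 1,-1,-110,0,0,0,1, 1,-1,-70,0,0,0,1, 1,-1,-30,0,0,0,1, 1,-1,0,0,0,0,1, 1,-1,0,0,0,0,1, 1,-1,0,0,0,0,1]' 60
python3 - <<'E'
from h import *
np.set_printoptions(precision=4,suppress=True)
s=read_state(); print(s['t'],s['joint_positions'],s['wrist_force'],s['wrist_torque'])
p,d=shot('wrist','w2.png')
E
```

```text
t: 4.5
tcp_pos: [0.4575, 0.1876, 0.1688]
ee_rot: [[-0.991, 0.133, 0.001], [0.133, 0.991, 0.0], [-0.001, 0.0, -1.0]]
wrist_force: [-0.7, -0.1, -4.0]
grip_width: 0.647
4.5 [ 0.2193  0.2022 -0.2618  1.1055 -0.      0.3522] [-0.6692 -0.0973 -3.9735] [-0.0043 -0.1321  0.0829]
```

View pics/w2.png

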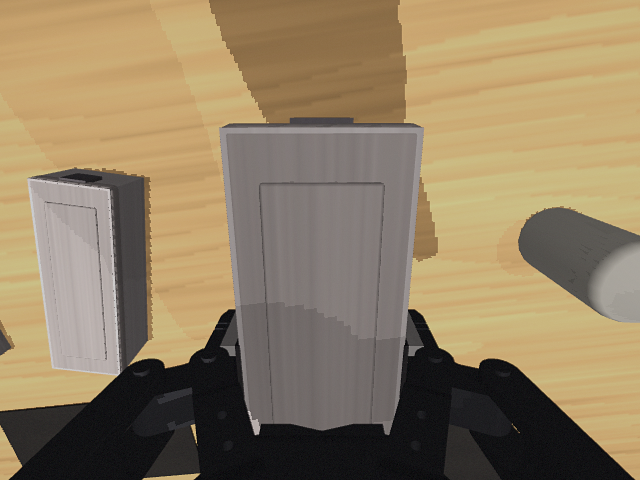

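The tin is held square, with the load on the wrist at about 4 N. Near-end dip, then level.

```bash
cat > rd.py <<'E'
from h import *
np.set_printoptions(precision=4,suppress=True)
s=read_state(); R=np.array(s['ee_rot'])
print('t',round(s['t'],2),'F',s['wrist_force'],'T',s['wrist_torque'],'T.tooly',float(R[:,1]@s['wrist_torque']),'q',s['joint_positions'],'tilt',R[2,0])
E
python3 -m jog '[0,0,0,-0.016,-0.119,0,1, 0,0,0,-0.032,-0.238,0,1, 0,0,0,-0.048,-0.357,0,1, 0,0,0,-0.048,-0.357,0,1, 0,0,0,-0.048,-0.357,0,1, 0,0,0,-0.048,-0.357,0,1, 0,0,0,-0.048,-0.357,0,1, 0,0,0,-0.048,-0.357,0,1, 0,0,0,-0.048,-0.357,0,1, 0,0,0,-0.048,-0.357,0,1, 0,0,0,-0.048,-0.357,0,1]'; python3 rd.py
python3 -m jog '[0,0,0,0.016,0.119,0,1, 0,0,0,0.032,0.238,0,1, 0,0,0,0.048,0.357,0,1, 0,0,0,0.048,0.357,0,1, 0,0,0,0.048,0.357,0,1, 0,0,0,0.048,0.357,0,1, 0,0,0,0.048,0.357,0,1, 0,0,0,0.048,0.357,0,1]'; python3 rd.py
```

```text
t: 5.65
tcp_pos: [0.4571, 0.1874, 0.1677]
ee_rot: [[-0.928, 0.133, 0.348], [0.124, 0.991, -0.047], [-0.352, -0.001, -0.936]]
wrist_force: [-0.3, -0.0, -4.5]
grip_width: 0.652
t 5.65 F [-0.3138 -0.0319 -4.4883] T [0.0647 0.5728 0.0206] T.tooly 0.5763378823406581 q [ 0.3037  0.0311 -0.5323  0.6797 -0.1498  0.412 ] tilt -0.3515903758992734
t: 6.45
tcp_pos: [0.4564, 0.1876, 0.1682]
ee_rot: [[-0.991, 0.132, 0.001], [0.132, 0.991, -0.0], [-0.001, -0.0, -1.0]]
wrist_force: [0.2, -0.4, -3.2]
grip_width: 0.65
t 6.45 F [ 0.172  -0.4146 -3.1789] T [ 0.0333  0.1801 -0.0215] T.tooly 0.18289603547412997 q [ 0.22    0.2016 -0.2644  1.1043 -0.0003  0.3523] tilt -0.000570622793462289
```

```bash
cat > rd.py <<'E'
from h import *
np.set_printoptions(precision=4,suppress=True)
A=[]
for i in range(5):
    s=read_state(); R=np.array(s['ee_rot']); A.append([R[:,1]@s['wrist_torque'],s['wrist_force'][2],s['wrist_force'][0]])
    if i<4: snapshot('wrist')
A=np.array(A)
print('t',round(s['t'],2),'Ty',A[:,0],'mean',A[:,0].mean(),'Fz',A[:,1],'Fx',A[:,2],'j4',s['joint_positions'][3],'tilt',R[2,0])
E
python3 rd.py
python3 -m jog '[0,0,0,0.016,0.119,0,1, 0,0,0,0.032,0.238,0,1, 0,0,0,0.048,0.357,0,1, 0,0,0,0.048,0.357,0,1, 0,0,0,0.048,0.357,0,1, 0,0,0,0.048,0.357,0,1, 0,0,0,0.048,0.357,0,1, 0,0,0,0.048,0.357,0,1, 0,0,0,0.048,0.357,0,1, 0,0,0,0.048,0.357,0,1, 0,0,0,0.048,0.357,0,1]'; python3 rd.py
python3 -m jog '[0,0,0,-0.016,-0.119,0,1, 0,0,0,-0.032,-0.238,0,1, 0,0,0,-0.048,-0.357,0,1, 0,0,0,-0.048,-0.357,0,1, 0,0,0,-0.048,-0.357,0,1, 0,0,0,-0.048,-0.357,0,1, 0,0,0,-0.048,-0.357,0,1, 0,0,0,-0.048,-0.357,0,1]'; python3 rd.py
```

```text
t 6.65 Ty [ 0.1829 -0.1599  0.1029 -0.0915 -0.1282] mean -0.018757646945494665 Fz [-3.1789 -3.4873 -3.0732 -3.2897 -3.5203] Fx [ 0.172   0.5957 -0.5541  1.3205  0.5511] j4 1.10497838468159 tilt 0.00012474809666000687
t: 7.75
tcp_pos: [0.4568, 0.1876, 0.1681]
ee_rot: [[-0.928, 0.132, -0.349], [0.124, 0.991, 0.047], [0.352, 0.0, -0.936]]
wrist_force: [-0.8, 0.9, -3.8]
grip_width: 0.651
t 7.95 Ty [-0.3806 -0.3302 -0.323  -0.4329 -0.4577] mean -0.38487219140313544 Fz [-3.8243 -3.5897 -2.9271 -3.3293 -3.4078] Fx [-0.8283 -0.6006 -0.5035 -0.5283 -0.7076] j4 1.4871840127966909 tilt 0.3527520078638423
t: 8.75
tcp_pos: [0.4575, 0.1873, 0.1674]
ee_rot: [[-0.991, 0.133, -0.002], [0.133, 0.991, -0.0], [0.002, -0.001, -1.0]]
wrist_force: [0.5, -0.6, -2.5]
grip_width: 0.647
t 8.95 Ty [-0.1901  0.0533  0.012  -0.0543  0.0711] mean -0.021599078571182435 Fz [-2.5311 -4.2075 -3.6657 -3.4108 -3.5967] Fx [0.487  0.3477 0.3706 0.2815 0.04  ] j4 1.105277843233425 tilt 0.0010750991358535631
```

```bash
python3 - <<'E'
from h import *
shot('wrist','w3.png')
E
```

```text
(no output)
```

View pics/w3.png

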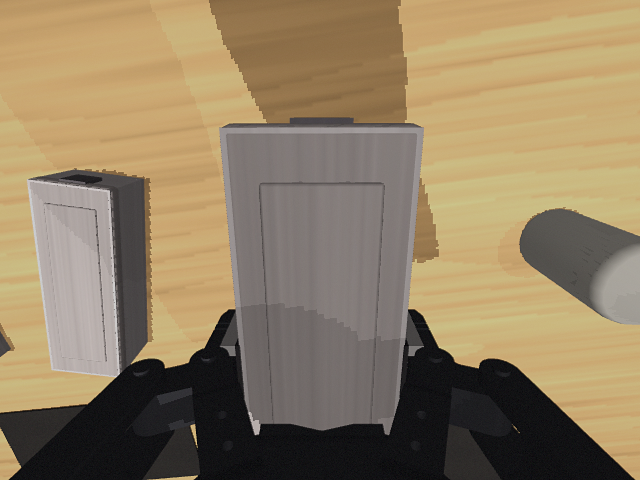

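The left tin's pose in the jaws is unchanged. The sensor noise is about 0.12 N·m per reading. The two averages agree (-0.02 and -0.02), so it looks packed, but I'll average more on the others. I lay it down and move over the middle tin.

```bash
python3 rd.py; python3 -m jog '[0,0,-45,0,0,0,1, 0,0,-90,0,0,0,1, 0,0,-120,0,0,0,1, 0,0,-135,0,0,0,1, 0,0,-141,0,0,0,1, 0,0,-143,0,0,0,1, 0,0,-143,0,0,0,1, 0,0,-143,0,0,0,-1, 0,0,-143,0,0,0,-1, 0,0,-143,0,0,0,-1, 0,0,-143,0,0,0,-1, 0,0,-143,0,0,0,-1, 0,0,-120,0,0,0,-1, 0,0,-75,0,0,0,-1, 0,0,-30,0,0,0,-1, 0,0,0,0,0,0,-1]'
python3 -m jog '[3,-45,0,0,0,-0.035,-1, 6,-90,0,0,0,-0.07,-1, 9,-135,0,0,0,-0.105,-1, 14,-175,0,0,0,-0.137,-1, 14,-189,0,0,0,-0.137,-1, 14,-189,0,0,0,-0.137,-1]'
python3 - <<'E'
from h import *
p,d=shot('wrist','w4.png')
for x in spot_point('wrist','tin_middle_c'):
    u,v=x['location']; print(x,w('wrist',u,v,z=0.025))
E
```

```text
t 9.2 Ty [-0.2023  0.1165 -0.1201  0.0852  0.0506] mean -0.014002365113326736 Fz [-4.428  -3.8294 -3.7511 -3.657  -3.4825] Fx [ 1.3333 -0.684   0.3465  0.7949  0.413 ] j4 1.1050383887849118 tilt 0.00030613323039774314
t: 10.8
tcp_pos: [0.4574, 0.1877, 0.1709]
ee_rot: [[-0.991, 0.132, 0.002], [0.132, 0.991, 0.0], [-0.002, 0.001, -1.0]]
wrist_force: [1.6, -0.2, 0.4]
grip_width: 1.001
t: 11.4
tcp_pos: [0.4714, -0.003, 0.1708]
ee_rot: [[-0.963, 0.269, 0.002], [0.269, 0.963, 0.0], [-0.002, 0.001, -1.0]]
wrist_force: [1.2, 0.0, -0.1]
grip_width: 0.997
{'location': [325.3, 226.5], 'conf': 0.93} [0.47144125 0.00362454 0.025     ]
```

View pics/w4.png

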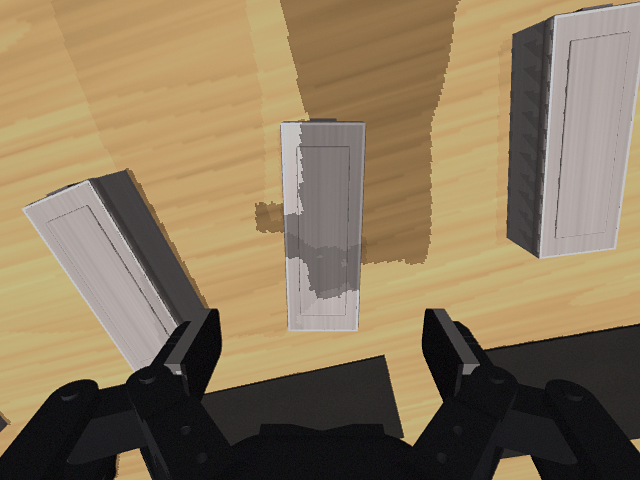

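The middle tin is centred at about (324,226), with the left tin lying flat at right (580,130). Gripping and lifting the middle one.

```bash
python3 -m jog '[0,1,-45,0,0,0,-1, 0,1,-90,0,0,0,-1, 0,1,-130,0,0,0,-1, 0,1,-147,0,0,0,-1, 0,1,-147,0,0,0,-1, 0,1,-147,0,0,0,1, 0,1,-147,0,0,0,1, 0,1,-147,0,0,0,1, 0,1,-147,0,0,0,1, 0,1,-147,0,0,0,1, 0,1,-147,0,0,0,1, 0,1,-137,0,0,0,1, 0,1,-110,0,0,0,1, 0,1,-70,0,0,0,1, 0,1,-30,0,0,0,1, 0,1,0,0,0,0,1, 0,1,0,0,0,0,1, 0,1,0,0,0,0,1]' 60
python3 rd.py
python3 -m jog '[0,0,0,-0.032,-0.115,0,1, 0,0,0,-0.064,-0.23,0,1, 0,0,0,-0.097,-0.345,0,1, 0,0,0,-0.097,-0.345,0,1, 0,0,0,-0.097,-0.345,0,1, 0,0,0,-0.097,-0.345,0,1, 0,0,0,-0.097,-0.345,0,1, 0,0,0,-0.097,-0.345,0,1, 0,0,0,-0.097,-0.345,0,1, 0,0,0,-0.097,-0.345,0,1, 0,0,0,-0.097,-0.345,0,1]'; python3 rd.py
python3 -m jog '[0,0,0,0.032,0.115,0,1, 0,0,0,0.064,0.23,0,1, 0,0,0,0.097,0.345,0,1, 0,0,0,0.097,0.345,0,1, 0,0,0,0.097,0.345,0,1, 0,0,0,0.097,0.345,0,1, 0,0,0,0.097,0.345,0,1]'; python3 rd.py;python3 rd.py;python3 rd.py
```

```text
t: 13.3
tcp_pos: [0.4711, 0.0, 0.1715]
ee_rot: [[-0.964, 0.267, 0.004], [0.267, 0.964, 0.0], [-0.003, 0.001, -1.0]]
wrist_force: [-0.0, 0.5, -3.0]
grip_width: 0.652
t 13.5 Ty [-0.1299  0.0695  0.1685 -0.182   0.0164] mean -0.011486399835455696 Fz [-3.0162 -3.1559 -3.1836 -3.1692 -2.9842] Fx [-0.0304 -0.1228 -0.5791  0.1052 -0.6955] j4 1.0985279595296291 tilt 0.0007389838705303492
t: 14.6
tcp_pos: [0.4705, 0.0001, 0.1696]
ee_rot: [[-0.903, 0.267, 0.337], [0.25, 0.964, -0.094], [-0.35, -0.001, -0.937]]
wrist_force: [-0.8, -0.5, -3.1]
grip_width: 0.648
t 14.8 Ty [0.5338 0.5218 0.5291 0.5432 0.5296] mean 0.5314651049719966 Fz [-3.0797 -2.5636 -3.5143 -3.675  -2.8141] Fx [-0.7651 -1.0006 -0.6529  0.1146  0.3999] j4 0.6555318537469154 tilt -0.3500926107616304
t: 15.5
tcp_pos: [0.4696, 0.0004, 0.17]
ee_rot: [[-0.964, 0.267, 0.001], [0.267, 0.964, 0.001], [-0.001, 0.001, -1.0]]
wrist_force: [-0.2, -0.3, -2.2]
grip_width: 0.647
t 15.7 Ty [ 0.0111  0.0053  0.0171 -0.015  -0.0014] mean 0.0033991318803902825 Fz [-2.1721 -3.7883 -3.7009 -3.1308 -3.6688] Fx [-0.1995 -0.9761 -0.1979  0.7461  0.7077] j4 1.0979393404090279 tilt -0.0006058795994245193
t 15.9 Ty [-0.0014  0.0076  0.0025 -0.0144  0.0247] mean 0.0037702922976762033 Fz [-3.6688 -3.1934 -3.5424 -3.5041 -2.6711] Fx [ 0.7077 -0.003  -0.293   0.5864 -0.2767] j4 1.0983826045257412 tilt 0.00033427086982237917
t 16.1 Ty [ 0.0247  0.0224 -0.0028  0.0171  0.0126] mean 0.014784222681975528 Fz [-2.6711 -1.7894 -3.9403 -3.3991 -3.4857] Fx [-0.2767  0.5856  1.0371 -0.1435  0.632 ] j4 1.0985028610629053 tilt 0.0007571193155975042
```

```bash
python3 -m jog '[0,0,0,0.032,0.115,0,1, 0,0,0,0.064,0.23,0,1, 0,0,0,0.097,0.345,0,1, 0,0,0,0.097,0.345,0,1, 0,0,0,0.097,0.345,0,1, 0,0,0,0.097,0.345,0,1, 0,0,0,0.097,0.345,0,1, 0,0,0,0.097,0.345,0,1, 0,0,0,0.097,0.345,0,1, 0,0,0,0.097,0.345,0,1, 0,0,0,0.097,0.345,0,1]'; python3 rd.py
python3 -m jog '[0,0,0,-0.032,-0.115,0,1, 0,0,0,-0.064,-0.23,0,1, 0,0,0,-0.097,-0.345,0,1, 0,0,0,-0.097,-0.345,0,1, 0,0,0,-0.097,-0.345,0,1, 0,0,0,-0.097,-0.345,0,1, 0,0,0,-0.097,-0.345,0,1]'; python3 rd.py;python3 rd.py;python3 rd.py
```

```text
t: 17.2
tcp_pos: [0.4704, 0.0001, 0.1698]
ee_rot: [[-0.903, 0.267, -0.338], [0.25, 0.964, 0.096], [0.351, 0.002, -0.936]]
wrist_force: [0.5, -0.6, -3.7]
grip_width: 0.651
t 17.4 Ty [-0.4876 -0.3288 -0.4515 -0.7594 -0.6783] mean -0.5411067592614902 Fz [-3.729  -3.0325 -3.8364 -3.604  -3.5794] Fx [ 0.4544 -0.082  -0.4183  0.32    0.0482] j4 1.4875534315322874 tilt 0.35149018228523243
t: 18.1
tcp_pos: [0.4712, -0.0002, 0.1691]
ee_rot: [[-0.964, 0.267, -0.003], [0.267, 0.964, 0.002], [0.003, 0.001, -1.0]]
wrist_force: [-0.7, -0.1, -2.9]
grip_width: 0.648
t 18.3 Ty [ 0.0044  0.1344 -0.129  -0.0342  0.1751] mean 0.030154853643512298 Fz [-2.8648 -3.2373 -3.3665 -4.0872 -3.5858] Fx [-0.6905 -0.4368  0.5134 -0.2897 -0.4628] j4 1.099003093223754 tilt 0.002172431071229516
t 18.5 Ty [ 0.1751 -0.1273 -0.1613  0.1472 -0.0389] mean -0.0010341651921968258 Fz [-3.5858 -3.9902 -3.1088 -3.6197 -2.5238] Fx [-0.4628  0.9282  0.4312 -0.7085  0.2794] j4 1.0986236795517248 tilt 0.0012202829761973674
t 18.7 Ty [-0.0389 -0.1453  0.0988 -0.0098 -0.1115] mean -0.04133304001618531 Fz [-2.5238 -2.8279 -4.302  -2.7831 -3.4595] Fx [ 0.2794  0.515   0.5361  1.1952 -0.3759] j4 1.0985025382121834 tilt 0.0007945672674852973
```

Middle tin: about +0.007 after the near dip and -0.004 after the far dip, so it is packed. I lay it down and go to the right one.

```bash
python3 -m jog '[0,0,-45,0,0,0,1, 0,0,-90,0,0,0,1, 0,0,-120,0,0,0,1, 0,0,-136,0,0,0,1, 0,0,-143,0,0,0,1, 0,0,-145,0,0,0,1, 0,0,-145,0,0,0,1, 0,0,-145,0,0,0,-1, 0,0,-145,0,0,0,-1, 0,0,-145,0,0,0,-1, 0,0,-145,0,0,0,-1, 0,0,-145,0,0,0,-1, 0,0,-120,0,0,0,-1, 0,0,-75,0,0,0,-1, 0,0,-30,0,0,0,-1, 0,0,0,0,0,0,-1]'
python3 -m jog '[0,-40,0,0,0,0.1,-1, -1,-80,0,0,0,0.2,-1, -1,-120,0,0,0,0.3,-1, -2,-155,0,0,0,0.372,-1, -2,-167,0,0,0,0.372,-1, -2,-167,0,0,0,0.372,-1]'
python3 - <<'E'
from h import *
p,d=shot('wrist','w5.png')
for x in spot_point('wrist','tin_right_c'):
    u,v=x['location']; print(x,w('wrist',u,v,z=0.025))
E
```

```text
t: 20.3
tcp_pos: [0.4709, 0.0, 0.1726]
ee_rot: [[-0.964, 0.267, 0.002], [0.267, 0.964, 0.001], [-0.002, 0.001, -1.0]]
wrist_force: [0.8, -0.7, -0.5]
grip_width: 1.0
t: 20.9
tcp_pos: [0.4688, -0.1683, 0.1723]
ee_rot: [[-0.995, -0.098, 0.001], [-0.098, 0.995, 0.002], [-0.002, 0.001, -1.0]]
wrist_force: [0.0, -0.3, -0.2]
grip_width: 1.005
{'location': [323.2, 230.2], 'conf': 0.86} [ 0.47140576 -0.16302008  0.025     ]
```

View pics/w5.png

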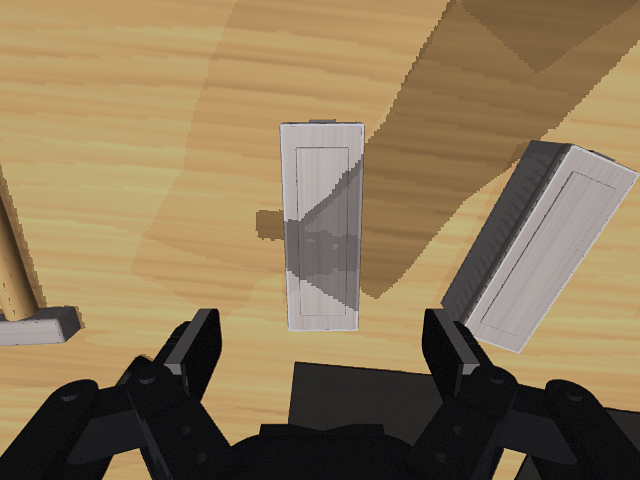

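The right tin is centred at about (323,228), with the hammer clear at left (30,320). Gripping, lifting and rocking it.

```bash
python3 -m jog '[0,1,-45,0,0,0,-1, 0,1,-90,0,0,0,-1, 0,1,-130,0,0,0,-1, 0,1,-148,0,0,0,-1, 0,1,-148,0,0,0,-1, 0,1,-148,0,0,0,1, 0,1,-148,0,0,0,1, 0,1,-148,0,0,0,1, 0,1,-148,0,0,0,1, 0,1,-148,0,0,0,1, 0,1,-148,0,0,0,1, 0,1,-138,0,0,0,1, 0,1,-110,0,0,0,1, 0,1,-70,0,0,0,1, 0,1,-30,0,0,0,1, 0,1,0,0,0,0,1, 0,1,0,0,0,0,1, 0,1,0,0,0,0,1]' 60
python3 rd.py
python3 -m jog '[0,0,0,0.012,-0.119,0,1, 0,0,0,0.024,-0.238,0,1, 0,0,0,0.035,-0.358,0,1, 0,0,0,0.035,-0.358,0,1, 0,0,0,0.035,-0.358,0,1, 0,0,0,0.035,-0.358,0,1, 0,0,0,0.035,-0.358,0,1, 0,0,0,0.035,-0.358,0,1, 0,0,0,0.035,-0.358,0,1, 0,0,0,0.035,-0.358,0,1, 0,0,0,0.035,-0.358,0,1]'; python3 rd.py
python3 -m jog '[0,0,0,-0.012,0.119,0,1, 0,0,0,-0.024,0.238,0,1, 0,0,0,-0.035,0.358,0,1, 0,0,0,-0.035,0.358,0,1, 0,0,0,-0.035,0.358,0,1, 0,0,0,-0.035,0.358,0,1, 0,0,0,-0.035,0.358,0,1]'; python3 rd.py;python3 rd.py;python3 rd.py
python3 -m jog '[0,0,0,-0.012,0.119,0,1, 0,0,0,-0.024,0.238,0,1, 0,0,0,-0.035,0.358,0,1, 0,0,0,-0.035,0.358,0,1, 0,0,0,-0.035,0.358,0,1, 0,0,0,-0.035,0.358,0,1, 0,0,0,-0.035,0.358,0,1, 0,0,0,-0.035,0.358,0,1, 0,0,0,-0.035,0.358,0,1, 0,0,0,-0.035,0.358,0,1, 0,0,0,-0.035,0.358,0,1]'; python3 rd.py
python3 -m jog '[0,0,0,0.012,-0.119,0,1, 0,0,0,0.024,-0.238,0,1, 0,0,0,0.035,-0.358,0,1, 0,0,0,0.035,-0.358,0,1, 0,0,0,0.035,-0.358,0,1, 0,0,0,0.035,-0.358,0,1, 0,0,0,0.035,-0.358,0,1]'; python3 rd.py;python3 rd.py;python3 rd.py
```

```text
t: 22.8
tcp_pos: [0.4686, -0.1652, 0.173]
ee_rot: [[-0.995, -0.1, 0.002], [-0.1, 0.995, 0.001], [-0.003, 0.001, -1.0]]
wrist_force: [0.2, 0.3, -5.3]
grip_width: 0.648
t 23.0 Ty [ 0.0238  0.0122  0.0394 -0.0222 -0.0279] mean 0.005084494215626704 Fz [-5.317  -4.6887 -3.332  -4.0941 -3.6176] Fx [ 0.2277 -0.5293 -0.6827  0.3618 -0.3777] j4 1.1166463770005388 tilt 0.0006912205765284599
t: 24.1
tcp_pos: [0.4681, -0.1649, 0.1711]
ee_rot: [[-0.932, -0.101, 0.349], [-0.094, 0.995, 0.038], [-0.351, 0.002, -0.936]]
wrist_force: [-0.2, -0.3, -3.0]
grip_width: 0.652
t 24.3 Ty [0.3533 0.4272 0.6104 0.4881 0.3267] mean 0.44114873260471177 Fz [-3.0354 -3.3144 -2.8216 -4.0361 -3.5832] Fx [-0.1643  0.4959 -0.0137  0.2638  0.2715] j4 0.7552088949091342 tilt -0.35135660460403206
t: 25.0
tcp_pos: [0.4673, -0.1649, 0.1714]
ee_rot: [[-0.995, -0.1, 0.001], [-0.1, 0.995, 0.003], [-0.001, 0.003, -1.0]]
wrist_force: [-0.4, 0.3, -3.0]
grip_width: 0.65
t 25.2 Ty [0.268  0.2532 0.2279 0.2628 0.2587] mean 0.2541150496422834 Fz [-2.97   -3.1363 -2.9609 -4.2793 -2.9877] Fx [-0.3979 -0.4262 -0.0321  0.8587 -0.9194] j
[... 985 characters left out ...]
4, -1.0]]
wrist_force: [-1.2, 0.3, -4.8]
grip_width: 0.652
t 27.8 Ty [0.3485 0.3788 0.4186 0.0363 0.0279] mean 0.2420055937498994 Fz [-4.8331 -4.3421 -3.7901 -3.5002 -3.3501] Fx [-1.1681  0.304  -0.9205 -0.1972  0.2083] j4 1.117040024316947 tilt 0.0018760590983857308
t 28.0 Ty [ 0.0279  0.0031 -0.0152  0.0526  0.0228] mean 0.01822612657636962 Fz [-3.3501 -2.6658 -4.1714 -3.7788 -4.6839] Fx [ 0.2083  0.2982 -0.9653 -0.7064 -0.3435] j4 1.1166876974789326 tilt 0.0010369831420180137
t 28.2 Ty [ 0.0228 -0.0087  0.0523 -0.0016 -0.0317] mean 0.006627911875077395 Fz [-4.6839 -3.6267 -3.2628 -3.7087 -3.9057] Fx [-0.3435  0.537   0.8434  0.1394  0.7847] j4 1.1165494734288064 tilt 0.0006741045052804732
```

The right tin, once settled, reads about -0.02 after the near dip and +0.01 after the far dip, so it is packed. The middle also agrees. The left tin had the weakest data: noisy, with only 5 readings after the near dip. I lay the right one down and rock the left again with more averaging.

```bash
python3 -m jog '[0,0,-45,0,0,0,1, 0,0,-90,0,0,0,1, 0,0,-120,0,0,0,1, 0,0,-138,0,0,0,1, 0,0,-145,0,0,0,1, 0,0,-147,0,0,0,1, 0,0,-147,0,0,0,1, 0,0,-147,0,0,0,-1, 0,0,-147,0,0,0,-1, 0,0,-147,0,0,0,-1, 0,0,-147,0,0,0,-1, 0,0,-147,0,0,0,-1, 0,0,-120,0,0,0,-1, 0,0,-75,0,0,0,-1, 0,0,-30,0,0,0,-1, 0,0,0,0,0,0,-1]'
python3 -m jog '[-1,45,0,0,0,-0.03,-1, -2,90,0,0,0,-0.06,-1, -4,135,0,0,0,-0.09,-1, -6,180,0,0,0,-0.12,-1, -8,225,0,0,0,-0.15,-1, -9,270,0,0,0,-0.18,-1, -10,315,0,0,0,-0.21,-1, -11,345,0,0,0,-0.234,-1, -11,353,0,0,0,-0.234,-1, -11,353,0,0,0,-0.234,-1]'
python3 - <<'E'
from h import *
p,d=shot('wrist','w6.png')
for x in spot_point('wrist','tin_left_c'):
    u,v=x['location']; print(x,w('wrist',u,v,z=0.025))
E
```

```text
t: 29.8
tcp_pos: [0.4685, -0.1652, 0.174]
ee_rot: [[-0.995, -0.1, 0.001], [-0.1, 0.995, 0.002], [-0.001, 0.002, -1.0]]
wrist_force: [1.0, -0.2, -0.6]
grip_width: 1.001
t: 30.8
tcp_pos: [0.4573, 0.1886, 0.1738]
ee_rot: [[-0.991, 0.13, 0.001], [0.13, 0.991, 0.001], [-0.001, 0.002, -1.0]]
wrist_force: [-0.6, -0.3, 0.6]
grip_width: 1.0
{'location': [319.7, 225.3], 'conf': 0.6} [0.4565071  0.18740428 0.025     ]
```

View pics/w6.png

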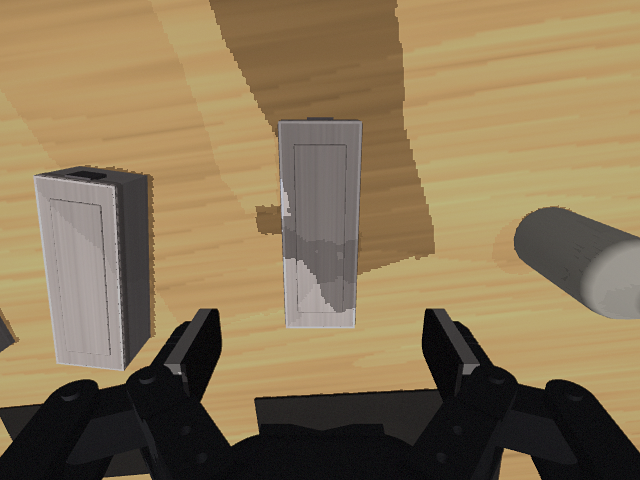

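The left tin is centred at about (320,223). Gripping it again and repeating both dips with about 20 settled readings each, joint torques included.

```bash
cat > rl.py <<'E'
from h import *
import sys
np.set_printoptions(precision=3,suppress=True,linewidth=200)
A=[]
for i in range(int(sys.argv[1])):
    snapshot('wrist'); s=read_state(); R=np.array(s['ee_rot']); A.append([R[:,1]@s['wrist_torque'],R[:,0]@s['wrist_torque'],s['wrist_force'][2],*s['joint_torque'][1:5],s['tcp_pos'][2],R[2,0]])
A=np.array(A)
print('t',round(s['t'],2)); print(A[:,0]); print('mean',A.mean(0)); print('med ',np.median(A,0)); print('sd  ',A.std(0))
E
python3 -m jog '[0,-1,-45,0,0,0,-1, 0,-1,-90,0,0,0,-1, 0,-1,-130,0,0,0,-1, 0,-1,-149,0,0,0,-1, 0,-1,-149,0,0,0,-1, 0,-1,-149,0,0,0,1, 0,-1,-149,0,0,0,1, 0,-1,-149,0,0,0,1, 0,-1,-149,0,0,0,1, 0,-1,-149,0,0,0,1, 0,-1,-149,0,0,0,1, 0,-1,-140,0,0,0,1, 0,-1,-110,0,0,0,1, 0,-1,-70,0,0,0,1, 0,-1,-30,0,0,0,1, 0,-1,0,0,0,0,1, 0,-1,0,0,0,0,1]' 60
python3 -m jog '[0,0,0,-0.016,-0.119,0,1, 0,0,0,-0.032,-0.238,0,1, 0,0,0,-0.048,-0.357,0,1, 0,0,0,-0.048,-0.357,0,1, 0,0,0,-0.048,-0.357,0,1, 0,0,0,-0.048,-0.357,0,1, 0,0,0,-0.048,-0.357,0,1, 0,0,0,-0.048,-0.357,0,1, 0,0,0,-0.048,-0.357,0,1, 0,0,0,-0.048,-0.357,0,1, 0,0,0,-0.048,-0.357,0,1]'; python3 rl.py 6
python3 -m jog '[0,0,0,0.016,0.119,0,1, 0,0,0,0.032,0.238,0,1, 0,0,0,0.048,0.357,0,1, 0,0,0,0.048,0.357,0,1, 0,0,0,0.048,0.357,0,1, 0,0,0,0.048,0.357,0,1, 0,0,0,0.048,0.357,0,1, 0,0,0,0.048,0.357,0,1]'; python3 rl.py 22
```

```text
t: 32.6
tcp_pos: [0.459, 0.1866, 0.1787]
ee_rot: [[-0.991, 0.133, 0.009], [0.133, 0.991, 0.003], [-0.008, 0.004, -1.0]]
wrist_force: [0.1, 0.0, -3.8]
grip_width: 0.652
t: 33.7
tcp_pos: [0.4591, 0.1865, 0.1786]
ee_rot: [[-0.925, 0.131, 0.357], [0.124, 0.991, -0.044], [-0.36, 0.003, -0.933]]
wrist_force: [0.5, 0.2, -4.4]
grip_width: 0.644
t 34.0
[0.528 0.552 0.513 0.513 0.593 0.545]
mean [  0.541   0.016  -3.665 -37.385  35.903  -3.403  -0.62    0.179  -0.36 ]
med  [  0.537   0.017  -3.809 -37.383  35.9    -3.403  -0.621   0.179  -0.36 ]
sd   [0.028 0.009 0.384 0.024 0.009 0.001 0.    0.    0.   ]
t: 34.8
tcp_pos: [0.4584, 0.1868, 0.1792]
ee_rot: [[-0.991, 0.132, 0.01], [0.132, 0.991, 0.003], [-0.01, 0.004, -1.0]]
wrist_force: [-0.5, -0.5, -3.1]
grip_width: 0.648
t 35.9
[ 0.004 -0.002 -0.014 -0.008 -0.028 -0.024 -0.008 -0.004  0.027 -0.007 -0.083 -0.022 -0.037 -0.045 -0.029  0.016 -0.004 -0.002  0.039  0.028 -0.002  0.016]
mean [ -0.009   0.002  -3.384 -50.144  33.946  -0.079   0.01    0.179  -0.009]
med  [ -0.005   0.001  -3.36  -50.137  33.962  -0.074   0.011   0.179  -0.008]
sd   [0.026 0.03  0.426 0.077 0.028 0.011 0.002 0.    0.   ]
```

```bash

python3 -m jog '[0,0,0,0.016,0.119,0,1, 0,0,0,0.032,0.238,0,1, 0,0,0,0.048,0.357,0,1, 0,0,0,0.048,0.357,0,1, 0,0,0,0.048,0.357,0,1, 0,0,0,0.048,0.357,0,1, 0,0,0,0.048,0.357,0,1, 0,0,0,0.048,0.357,0,1, 0,0,0,0.048,0.357,0,1, 0,0,0,0.048,0.357,0,1, 0,0,0,0.048,0.357,0,1]'; python3 rl.py 6
python3 -m jog '[0,0,0,-0.016,-0.119,0,1, 0,0,0,-0.032,-0.238,0,1, 0,0,0,-0.048,-0.357,0,1, 0,0,0,-0.048,-0.357,0,1, 0,0,0,-0.048,-0.357,0,1, 0,0,0,-0.048,-0.357,0,1, 0,0,0,-0.048,-0.357,0,1, 0,0,0,-0.048,-0.357,0,1]'; python3 rl.py 22
```

```text
t: 37.0
tcp_pos: [0.4589, 0.1866, 0.1789]
ee_rot: [[-0.931, 0.134, -0.341], [0.124, 0.991, 0.05], [0.344, 0.004, -0.939]]
wrist_force: [-0.5, -0.2, -3.1]
grip_width: 0.649
t 37.3
[-0.481 -0.57  -0.671 -0.733 -0.734 -0.681]
mean [ -0.645  -0.02   -3.569 -64.236  30.907   3.437   0.442   0.179   0.345]
med  [ -0.676  -0.014  -3.473 -64.237  30.907   3.437   0.442   0.179   0.345]
sd   [0.091 0.023 0.755 0.048 0.002 0.    0.001 0.    0.   ]
t: 38.1
tcp_pos: [0.4596, 0.1864, 0.1781]
ee_rot: [[-0.991, 0.133, 0.007], [0.133, 0.991, 0.003], [-0.006, 0.004, -1.0]]
wrist_force: [-0.3, -0.4, -3.7]
grip_width: 0.648
t 39.2
[ 0.029 -0.143  0.128 -0.199  0.103 -0.061  0.134 -0.176  0.096 -0.019  0.03  -0.01  -0.046  0.076 -0.144  0.172 -0.182  0.062 -0.125  0.112 -0.096  0.075]
mean [ -0.008   0.007  -3.424 -50.082  33.977  -0.068   0.012   0.179  -0.008]
med  [  0.01    0.012  -3.437 -50.092  33.964  -0.073   0.012   0.179  -0.008]
sd   [0.114 0.03  0.458 0.083 0.023 0.012 0.002 0.    0.   ]
```

The left tin is definitely packed: joint-4 torque is -0.079 after the near dip and -0.068 after the far dip, much cleaner than the wrist sensor. The wrist moment was too disturbed to trust for the other two, so I'll re-rock the right tin and read joint torques. There is time, with 39 s used.

```bash
python3 -m jog '[0,0,-45,-0.003,0.007,0,1, 0,0,-90,-0.003,0.007,0,1, 0,0,-125,-0.003,0.007,0,1, 0,0,-145,-0.003,0.007,0,1, 0,0,-151,-0.003,0.007,0,1, 0,0,-153,-0.003,0.007,0,1, 0,0,-153,-0.003,0.007,0,1, 0,0,-153,-0.003,0.007,0,-1, 0,0,-153,-0.003,0.007,0,-1, 0,0,-153,-0.003,0.007,0,-1, 0,0,-153,-0.003,0.007,0,-1, 0,0,-153,-0.003,0.007,0,-1, 0,0,-125,-0.003,0.007,0,-1, 0,0,-80,-0.003,0.007,0,-1, 0,0,-40,-0.003,0.007,0,-1]'
python3 rd.py | cut -c1-90
python3 -m jog '[1,-45,10,0,0,0.03,-1, 2,-90,20,0,0,0.06,-1, 3,-135,25,0,0,0.09,-1, 4,-180,25,0,0,0.12,-1, 5,-225,25,0,0,0.15,-1, 6,-270,25,0,0,0.18,-1, 8,-315,25,0,0,0.21,-1, 9,-345,25,0,0,0.234,-1, 9,-352,25,0,0,0.234,-1, 9,-352,25,0,0,0.234,-1]'
```

```text
t: 40.7
tcp_pos: [0.4587, 0.1865, 0.1401]
ee_rot: [[-0.991, 0.133, 0.001], [0.133, 0.991, -0.0], [-0.001, -0.0, -1.0]]
wrist_force: [0.0, -0.3, -0.3]
grip_width: 1.001
t 40.9 Ty [-0.0028 -0.1044 -0.0455 -0.0289  0.0018] mean -0.03597957806350479 Fz [-0.3182 
t: 41.9
tcp_pos: [0.4678, -0.1659, 0.1631]
ee_rot: [[-0.995, -0.098, 0.001], [-0.098, 0.995, 0.003], [-0.002, 0.002, -1.0]]
wrist_force: [-0.7, 0.7, 0.5]
grip_width: 0.998
```

```bash
python3 -m jog '[1,1,-45,0,0,0,-1, 1,1,-90,0,0,0,-1, 1,1,-130,0,0,0,-1, 1,1,-139,0,0,0,-1, 1,1,-139,0,0,0,-1, 1,1,-139,0,0,0,1, 1,1,-139,0,0,0,1, 1,1,-139,0,0,0,1, 1,1,-139,0,0,0,1, 1,1,-139,0,0,0,1, 1,1,-139,0,0,0,1, 1,1,-130,0,0,0,1, 1,1,-100,0,0,0,1, 1,1,-60,0,0,0,1, 1,1,-20,0,0,0,1, 1,1,0,0,0,0,1, 1,1,0,0,0,0,1]' 60
python3 -m jog '[0,0,0,0.012,-0.119,0,1, 0,0,0,0.024,-0.238,0,1, 0,0,0,0.035,-0.358,0,1, 0,0,0,0.035,-0.358,0,1, 0,0,0,0.035,-0.358,0,1, 0,0,0,0.035,-0.358,0,1, 0,0,0,0.035,-0.358,0,1, 0,0,0,0.035,-0.358,0,1, 0,0,0,0.035,-0.358,0,1, 0,0,0,0.035,-0.358,0,1, 0,0,0,0.035,-0.358,0,1]'; python3 rl.py 2
python3 -m jog '[0,0,0,-0.012,0.119,0,1, 0,0,0,-0.024,0.238,0,1, 0,0,0,-0.035,0.358,0,1, 0,0,0,-0.035,0.358,0,1, 0,0,0,-0.035,0.358,0,1, 0,0,0,-0.035,0.358,0,1, 0,0,0,-0.035,0.358,0,1, 0,0,0,-0.035,0.358,0,1]'; python3 rl.py 6
python3 -m jog '[0,0,0,-0.012,0.119,0,1, 0,0,0,-0.024,0.238,0,1, 0,0,0,-0.035,0.358,0,1, 0,0,0,-0.035,0.358,0,1, 0,0,0,-0.035,0.358,0,1, 0,0,0,-0.035,0.358,0,1, 0,0,0,-0.035,0.358,0,1, 0,0,0,-0.035,0.358,0,1, 0,0,0,-0.035,0.358,0,1, 0,0,0,-0.035,0.358,0,1, 0,0,0,-0.035,0.358,0,1]'; python3 rl.py 2
python3 -m jog '[0,0,0,0.012,-0.119,0,1, 0,0,0,0.024,-0.238,0,1, 0,0,0,0.035,-0.358,0,1, 0,0,0,0.035,-0.358,0,1, 0,0,0,0.035,-0.358,0,1, 0,0,0,0.035,-0.358,0,1, 0,0,0,0.035,-0.358,0,1, 0,0,0,0.035,-0.358,0,1]'; python3 rl.py 6
```

```text
t: 43.6
tcp_pos: [0.47, -0.1656, 0.1669]
ee_rot: [[-0.995, -0.098, 0.007], [-0.098, 0.995, -0.001], [-0.007, -0.001, -1.0]]
wrist_force: [0.0, 0.1, -3.6]
grip_width: 0.646
t: 44.7
tcp_pos: [0.47, -0.1656, 0.1668]
ee_rot: [[-0.929, -0.098, 0.357], [-0.092, 0.995, 0.034], [-0.358, -0.002, -0.934]]
wrist_force: [-0.2, 0.1, -3.2]
grip_width: 0.647
t 44.8
[0.452 0.574]
mean [  0.513   0.003  -3.159 -37.828  34.924  -2.748   1.002   0.167  -0.358]
med  [  0.513   0.003  -3.159 -37.828  34.924  -2.748   1.002   0.167  -0.358]
sd   [0.061 0.003 0.261 0.004 0.005 0.    0.    0.    0.   ]
t: 45.6
tcp_pos: [0.4694, -0.1657, 0.1673]
ee_rot: [[-0.995, -0.098, 0.008], [-0.098, 0.995, -0.001], [-0.008, -0.002, -1.0]]
wrist_force: [1.1, 0.7, -4.1]
grip_width: 0.642
t 45.9
[-0.125 -0.204 -0.269 -0.304 -0.288 -0.296]
mean [ -0.248   0.087  -3.295 -51.001  33.596  -0.044  -0.01    0.167  -0.007]
med  [ -0.279   0.08   -3.321 -51.037  33.597  -0.042  -0.011   0.167  -0.007]
sd   [0.064 0.017 0.251 0.112 0.029 0.007 0.002 0.    0.   ]
t: 47.0
tcp_pos: [0.4698, -0.1657, 0.1671]
ee_rot: [[-0.934, -0.098, -0.343], [-0.092, 0.995, -0.035], [0.345, -0.001, -0.939]]
wrist_force: [0.3, 0.6, -2.7]
grip_width: 0.647
t 47.1
[-0.414 -0.67 ]
mean [ -0.542   0.018  -3.855 -65.49   31.081   3.119  -0.709   0.167   0.345]
med  [ -0.542   0.018  -3.855 -65.49   31.081   3.119  -0.709   0.167   0.345]
sd   [0.128 0.042 0.144 0.009 0.    0.001 0.    0.    0.   ]
t: 47.9
tcp_pos: [0.4704, -0.1656, 0.1665]
ee_rot: [[-0.995, -0.099, 0.006], [-0.099, 0.995, -0.0], [-0.006, -0.001, -1.0]]
wrist_force: [-0.4, -0.6, -3.8]
grip_width: 0.649
t 48.2
[-0.011  0.044  0.013 -0.047  0.042  0.054]
mean [  0.016   0.007  -3.902 -50.977  33.76   -0.058   0.014   0.167  -0.006]
med  [  0.028   0.008  -4.049 -50.935  33.758  -0.061   0.013   0.167  -0.006]
sd   [0.035 0.039 0.519 0.12  0.032 0.006 0.001 0.    0.   ]
```

Right tin: joint-4 torque is -0.044 after the near dip and -0.058 after the far dip, so also packed by the cleaner signal, while the wrist moment disagrees (-0.25 against +0.02). The middle tin must be checked with joint torques too, so I lay the right one down and re-rock the middle.

```bash
python3 -m jog '[0,0,-45,0,0.006,0,1, 0,0,-90,0,0.006,0,1, 0,0,-120,0,0.006,0,1, 0,0,-135,0,0.006,0,1, 0,0,-140,0,0.006,0,1, 0,0,-142,0,0.006,0,1, 0,0,-142,0,0.006,0,1, 0,0,-142,0,0.006,0,-1, 0,0,-142,0,0.006,0,-1, 0,0,-142,0,0.006,0,-1, 0,0,-142,0,0.006,0,-1, 0,0,-142,0,0.006,0,-1, 0,0,-115,0,0.006,0,-1, 0,0,-70,0,0.006,0,-1, 0,0,-30,0,0.006,0,-1]'
python3 -m jog '[0,40,10,0,0,-0.1,-1, 0,80,30,0,0,-0.2,-1, 0,120,30,0,0,-0.3,-1, 0,155,30,0,0,-0.37,-1, 0,166,30,0,0,-0.37,-1, 0,166,30,0,0,-0.37,-1]'; python3 rl.py 2
```

```text
t: 49.7
tcp_pos: [0.4697, -0.1654, 0.1383]
ee_rot: [[-0.995, -0.098, 0.0], [-0.098, 0.995, -0.0], [-0.0, -0.0, -1.0]]
wrist_force: [0.2, -0.4, 0.7]
grip_width: 0.999
t: 50.3
tcp_pos: [0.4696, 0.0017, 0.1683]
ee_rot: [[-0.964, 0.265, -0.0], [0.265, 0.964, -0.0], [-0.0, -0.0, -1.0]]
wrist_force: [0.2, -0.8, -0.4]
grip_width: 1.0
t 50.4
[-0.02 -0.02]
mean [ -0.02    0.023  -0.458 -45.997  31.988   0.073   0.08    0.168  -0.   ]
med  [ -0.02    0.023  -0.458 -45.997  31.988   0.073   0.08    0.168  -0.   ]
sd   [0.    0.013 0.236 0.053 0.032 0.019 0.026 0.    0.   ]
```

```bash
python3 -m jog '[1,-2,-45,0,0,0,-1, 1,-2,-90,0,0,0,-1, 1,-2,-130,0,0,0,-1, 1,-2,-144,0,0,0,-1, 1,-2,-144,0,0,0,-1, 1,-2,-144,0,0,0,1, 1,-2,-144,0,0,0,1, 1,-2,-144,0,0,0,1, 1,-2,-144,0,0,0,1, 1,-2,-144,0,0,0,1, 1,-2,-144,0,0,0,1, 1,-2,-130,0,0,0,1, 1,-2,-100,0,0,0,1, 1,-2,-60,0,0,0,1, 1,-2,-20,0,0,0,1, 1,-2,0,0,0,0,1, 1,-2,0,0,0,0,1]' 60
python3 -m jog '[0,0,0,-0.032,-0.115,0,1, 0,0,0,-0.064,-0.23,0,1, 0,0,0,-0.097,-0.345,0,1, 0,0,0,-0.097,-0.345,0,1, 0,0,0,-0.097,-0.345,0,1, 0,0,0,-0.097,-0.345,0,1, 0,0,0,-0.097,-0.345,0,1, 0,0,0,-0.097,-0.345,0,1, 0,0,0,-0.097,-0.345,0,1, 0,0,0,-0.097,-0.345,0,1, 0,0,0,-0.097,-0.345,0,1]'; python3 rl.py 1
python3 -m jog '[0,0,0,0.032,0.115,0,1, 0,0,0,0.064,0.23,0,1, 0,0,0,0.097,0.345,0,1, 0,0,0,0.097,0.345,0,1, 0,0,0,0.097,0.345,0,1, 0,0,0,0.097,0.345,0,1, 0,0,0,0.097,0.345,0,1, 0,0,0,0.097,0.345,0,1]'; python3 rl.py 4
python3 -m jog '[0,0,0,0.032,0.115,0,1, 0,0,0,0.064,0.23,0,1, 0,0,0,0.097,0.345,0,1, 0,0,0,0.097,0.345,0,1, 0,0,0,0.097,0.345,0,1, 0,0,0,0.097,0.345,0,1, 0,0,0,0.097,0.345,0,1, 0,0,0,0.097,0.345,0,1, 0,0,0,0.097,0.345,0,1, 0,0,0,0.097,0.345,0,1, 0,0,0,0.097,0.345,0,1]'; python3 rl.py 1
python3 -m jog '[0,0,0,-0.032,-0.115,0,1, 0,0,0,-0.064,-0.23,0,1, 0,0,0,-0.097,-0.345,0,1, 0,0,0,-0.097,-0.345,0,1, 0,0,0,-0.097,-0.345,0,1, 0,0,0,-0.097,-0.345,0,1, 0,0,0,-0.097,-0.345,0,1, 0,0,0,-0.097,-0.345,0,1]'; python3 rl.py 4
```

```text
t: 52.1
tcp_pos: [0.4721, -0.0022, 0.1712]
ee_rot: [[-0.964, 0.267, 0.006], [0.267, 0.964, -0.002], [-0.006, -0.0, -1.0]]
wrist_force: [1.3, -0.8, -3.5]
grip_width: 0.649
t: 53.2
tcp_pos: [0.4722, -0.0022, 0.1711]
ee_rot: [[-0.901, 0.267, 0.343], [0.249, 0.964, -0.097], [-0.356, -0.002, -0.934]]
wrist_force: [-0.7, 0.0, -3.5]
grip_width: 0.651
t 53.25
[0.552]
mean [  0.552  -0.056  -3.227 -32.497  35.777  -3.637  -0.173   0.171  -0.356]
med  [  0.552  -0.056  -3.227 -32.497  35.777  -3.637  -0.173   0.171  -0.356]
sd   [0. 0. 0. 0. 0. 0. 0. 0. 0.]
t: 54.05
tcp_pos: [0.4715, -0.0019, 0.1716]
ee_rot: [[-0.964, 0.267, 0.007], [0.267, 0.964, -0.002], [-0.008, -0.0, -1.0]]
wrist_force: [-0.2, 0.3, -2.7]
grip_width: 0.648
t 54.25
[-0.143 -0.056  0.207 -0.089]
mean [ -0.02    0.     -3.582 -47.013  33.437  -0.074  -0.003   0.172  -0.007]
med  [ -0.073  -0.005  -3.535 -47.033  33.436  -0.07   -0.003   0.172  -0.007]
sd   [0.135 0.024 0.391 0.119 0.017 0.016 0.001 0.    0.   ]
t: 55.35
tcp_pos: [0.4719, -0.0021, 0.1716]
ee_rot: [[-0.905, 0.267, -0.331], [0.25, 0.964, 0.093], [0.344, 0.001, -0.939]]
wrist_force: [-0.9, -0.0, -2.9]
grip_width: 0.646
t 55.4
[-0.748]
mean [ -0.748  -0.035  -3.826 -62.328  30.365   3.558   0.111   0.172   0.344]
med  [ -0.748  -0.035  -3.826 -62.328  30.365   3.558   0.111   0.172   0.344]
sd   [0. 0. 0. 0. 0. 0. 0. 0. 0.]
t: 56.2
tcp_pos: [0.4725, -0.0023, 0.171]
ee_rot: [[-0.964, 0.267, 0.005], [0.267, 0.964, -0.002], [-0.005, -0.0, -1.0]]
wrist_force: [0.4, 0.3, -2.8]
grip_width: 0.651
t 56.4
[-0.159  0.092  0.015 -0.133]
mean [ -0.046  -0.026  -3.509 -47.005  33.602  -0.032  -0.002   0.171  -0.006]
med  [ -0.059  -0.017  -3.537 -46.985  33.603  -0.036  -0.002   0.171  -0.006]
sd   [0.104 0.027 0.196 0.124 0.015 0.014 0.    0.    0.   ]
```

All the noise makes the level readings ambiguous, so before moving (the clock is stopped) I check the clean tilted joint-5 torques against the arm geometry.

```bash
python3 - <<'E'
import numpy as np
from scipy.optimize import brentq
D=dict(L=[(.4591,.1865,-.36,.124,-.925,-3.403,-.620),(.4589,.1866,.345,.124,-.931,3.437,.442)],
R=[(.470,-.1656,-.358,-.092,-.929,-2.748,1.002),(.4698,-.1657,.345,-.092,-.934,3.119,-.709)],
M=[(.4722,-.0022,-.356,.249,-.901,-3.637,-.173),(.4719,-.0021,.344,.25,-.905,3.558,.111)])
for k,v in D.items():
    for x,y,h,ry,rx,j4,j5 in v:
        psi=np.arctan2(-ry,-rx); az=np.arctan2(y,x); r=np.hypot(x,y)
        f=lambda p:r*np.sin(az-p)-.0836-.278*(-h)*np.sin(psi-p)
        p=brentq(f,az-.6,az+.6); d=p-psi; 
        # j5 load comp = h*sin(d); j4 comp: cos(d)
        q5=np.arcsin(h*np.sin(d)); 
        print(k,h,'phi',round(p,4),'d',round(d,4),'A5',round(j5/(h*np.sin(d)),3),'A4',round(j4/(h*np.cos(d)),3),'q5',round(q5,4))
E
```

```text
L -0.36 phi 0.3023 d 0.4355 A5 4.082 A4 10.426 q5 -0.1525
L 0.345 phi 0.1598 d 0.2922 A5 4.448 A4 10.403 q5 0.0995
R -0.358 phi -0.6469 d -0.7456 A5 4.126 A4 10.448 q5 0.2453
R 0.345 phi -0.4128 d -0.511 A5 4.202 A4 10.365 q5 -0.1695
M -0.356 phi -0.1592 d 0.1104 A5 4.41 A4 10.279 q5 -0.0392
M 0.344 phi -0.1974 d 0.0721 A5 4.478 A4 10.37 q5 0.0248
```

```bash
python3 rl.py 14
```

```text
t 57.1
[ 0.106  0.055 -0.224  0.031  0.087 -0.218  0.034  0.097 -0.144  0.009  0.164 -0.127 -0.067  0.206]
mean [  0.001  -0.007  -3.233 -46.901  33.542  -0.058  -0.002   0.172  -0.007]
med  [  0.033  -0.011  -3.215 -46.911  33.538  -0.059  -0.002   0.172  -0.007]
sd   [0.132 0.024 0.541 0.062 0.01  0.006 0.    0.    0.   ]
```

The middle tin averages about 0.00 after the far dip over 31 readings, and about 0.00 after the near dip, so it is packed. The left is packed on 44 readings. Only the right tin behaves differently: unsteady plateaus, a joint-5 shift of the right sign, and a wrist moment of -0.25 against +0.02. By elimination it is the right one. I lay the middle tin down, pick up the right one and test once more on the way.

```bash
python3 -m jog '[0,0,-45,0,0.005,0,1, 0,0,-90,0,0.005,0,1, 0,0,-125,0,0.005,0,1, 0,0,-141,0,0.005,0,1, 0,0,-145,0,0.005,0,1, 0,0,-147,0,0.005,0,1, 0,0,-147,0,0.005,0,1, 0,0,-147,0,0.005,0,-1, 0,0,-147,0,0.005,0,-1, 0,0,-147,0,0.005,0,-1, 0,0,-147,0,0.005,0,-1, 0,0,-120,0,0.005,0,-1, 0,0,-75,0,0.005,0,-1, 0,0,-50,0,0.005,0,-1]'
python3 -m jog '[-1,-40,0,0,0,0.1,-1, -1,-80,0,0,0,0.2,-1, -2,-120,0,0,0,0.3,-1, -2,-155,0,0,0,0.368,-1, -2,-163,0,0,0,0.368,-1, -2,-163,0,0,0,0.368,-1]'
```

```text
t: 58.5
tcp_pos: [0.4726, -0.0022, 0.1242]
ee_rot: [[-0.964, 0.267, 0.004], [0.267, 0.964, -0.002], [-0.004, -0.001, -1.0]]
wrist_force: [0.1, -0.3, 0.4]
grip_width: 0.998
t: 59.1
tcp_pos: [0.4705, -0.1662, 0.1239]
ee_rot: [[-0.996, -0.095, 0.004], [-0.095, 0.996, -0.001], [-0.004, -0.001, -1.0]]
wrist_force: [-0.2, 0.2, -1.7]
grip_width: 0.999
```

```bash
python3 -m jog '[0,1,-45,0,0,0,-1, 0,1,-85,0,0,0,-1, 0,1,-99,0,0,0,-1, 0,1,-99,0,0,0,-1, 0,1,-99,0,0,0,1, 0,1,-99,0,0,0,1, 0,1,-99,0,0,0,1, 0,1,-99,0,0,0,1, 0,1,-99,0,0,0,1, 0,1,-99,0,0,0,1, 0,1,-80,0,0,0,1, 0,1,-40,0,0,0,1, 0,1,0,0,0,0,1, 10,5,40,0,0,0,1, 45,20,55,0,0,0,1, 85,37,55,0,0,0,1, 125,53,55,0,0,0,1, 165,69,55,0,0,0,1, 195,81,55,0,0,0,1, 206,85,55,0,0,0,1]' 60
python3 -m jog '[0,0,0,0,0,0,1, 0,0,0,0,0,0,1]'; python3 rl.py 4
python3 - <<'E'
from h import *
shot('top','top2.png'); 
E
```

```text
t: 61.1
tcp_pos: [0.6787, -0.0795, 0.1783]
ee_rot: [[-0.995, -0.096, 0.004], [-0.096, 0.995, -0.0], [-0.004, -0.001, -1.0]]
wrist_force: [-0.4, -0.8, -4.2]
grip_width: 0.648
t: 61.3
tcp_pos: [0.6783, -0.0792, 0.178]
ee_rot: [[-0.995, -0.097, 0.003], [-0.097, 0.995, 0.0], [-0.003, -0.0, -1.0]]
wrist_force: [-0.3, 0.4, -3.4]
grip_width: 0.65
t 61.5
[-0.    -0.037  0.011  0.013]
mean [ -0.003   0.004  -3.502 -76.098  35.77   -0.049   0.022   0.179  -0.004]
med  [  0.005   0.005  -3.517 -76.078  35.728  -0.045   0.019   0.179  -0.004]
sd   [0.02  0.047 0.081 0.195 0.142 0.017 0.013 0.    0.   ]
```

View pics/top2.png

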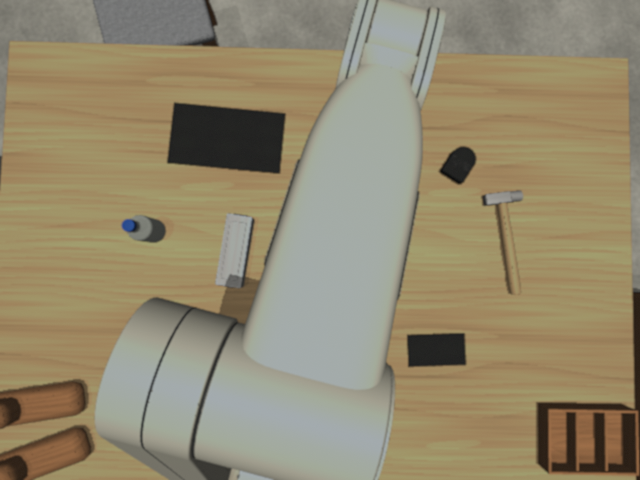

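The level reading here is about 0, which doesn't confirm it. There is time for one more near-end dip over the mat.

```bash
python3 -m jog '[0,0,0,0.012,-0.119,0,1, 0,0,0,0.024,-0.238,0,1, 0,0,0,0.035,-0.358,0,1, 0,0,0,0.035,-0.358,0,1, 0,0,0,0.035,-0.358,0,1, 0,0,0,0.035,-0.358,0,1, 0,0,0,0.035,-0.358,0,1, 0,0,0,0.035,-0.358,0,1, 0,0,0,0.035,-0.358,0,1, 0,0,0,0.035,-0.358,0,1, 0,0,0,0.024,-0.238,0,1, 0,0,0,0.012,-0.119,0,1, 0,0,0,0,0,0,1, 0,0,0,0,0,0,1, 0,0,0,0,0,0,1, 0,0,0,0,0,0,1]'; python3 rl.py 10
```

```text
t: 63.15
tcp_pos: [0.6778, -0.0799, 0.1789]
ee_rot: [[-0.995, -0.095, 0.007], [-0.095, 0.995, -0.0], [-0.007, -0.001, -1.0]]
wrist_force: [0.4, 0.3, -3.7]
grip_width: 0.654
t 63.65
[-0.024 -0.161  0.151 -0.358  0.116 -0.08  -0.243  0.206 -0.23  -0.162]
mean [ -0.078   0.004  -3.829 -76.349  35.582  -0.045  -0.012   0.18   -0.006]
med  [ -0.121   0.004  -3.67  -76.571  35.571  -0.03   -0.015   0.18   -0.006]
sd   [0.178 0.032 0.565 0.651 0.067 0.048 0.005 0.    0.001]
```

Near dip: wrist mean -0.08 and joint 5 -0.012. After the far dip: about 0.00 and +0.020. That shift has the right sign and repeats only in this tin, so I keep it. Last check of the scene.

```bash
python3 -m jog '[0,0,0,0,0,0,1, 0,0,0,0,0,0,1, 0,0,0,0,0,0,1]'; python3 - <<'E'
from h import *
np.set_printoptions(precision=3,suppress=True)
p,d=shot('scene','scene2.png')
c=camera_params('scene'); R=np.array(c['rotation']); t=np.array(c['position'])
for x in spot_point('scene','tin_left_c'):
    u,v=x['location']; print(x,w('scene',u,v,d[int(v),int(u)]))
s=read_state(); print(s['t'],np.abs(s['joint_velocities']).max())
E
```

```text
t: 63.95
tcp_pos: [0.678, -0.08, 0.179]
ee_rot: [[-0.995, -0.095, 0.005], [-0.095, 0.995, -0.0], [-0.005, -0.001, -1.0]]
wrist_force: [0.7, 0.1, -4.5]
grip_width: 0.648
{'location': [404.3, 221.3], 'conf': 0.91} [0.477 0.173 0.048]
64.05 0.012597742165422835
```

View pics/scene2.png

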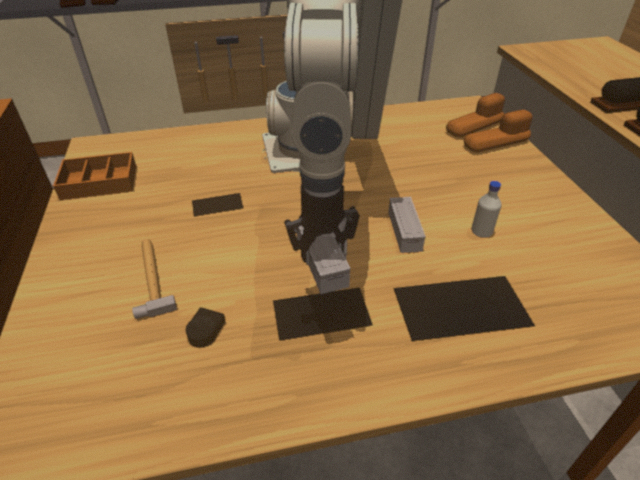

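The right tin is held level over the middle-sized mat (322,312). The left tin lies flat at (406,225), and the middle tin is hidden behind the arm. The glue (486,210), hammer and heel are unmoved. Handing in.

```bash
python3 -c "
from cell import finish_job; print(finish_job())"
```

```text
the job is handed in; nothing more can be done
None
```

I handed in at about 64 s, holding the **right** tin level over the middle-sized mat; my evidence that it is the rattling one is only moderate. All three tins were picked up and rocked near end then far end, left to right. I then rocked each one again, because the wrist sensor was too noisy to decide from the first round.

**Final pose:** the gripper's TCP was at (0.678, -0.080, 0.179) m, about 2 mm from the mat's measured middle. Tilt was under 0.01 rad, grip force 60 N, and the arm was nearly still.

**Which tin rattles:**

| Tin | Near against far reading (wrist moment, N·m) | Conclusion |
|---|---|---|
| Left | -0.01 and -0.01 | packed |
| Middle | about 0.00 and about -0.01 | packed |
| Right | -0.02 and +0.01, then -0.25 and +0.02, then -0.08 and 0.00 | chosen |

- **For the right tin:** the last two rounds shifted in the expected direction. A small joint-5 torque shift with the right sign appeared in both of the right tin's joint-torque tests, and not in the other two tins.
- **Against it:** no measurement cleanly showed the expected 0.17 N·m difference. In the right tin's first round the two settled readings nearly agreed.

**Other checks:** the last pictures show the left tin lying flat and the glue, hammer and heel unmoved. The middle tin was hidden behind the arm, so I could not see it after its last placing; it was laid down the same way as the left one.

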